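# Release three tablets in order at the dissolution bath

## Robot

A 6-joint arm with a two-finger parallel gripper is mounted at the origin on the work surface. World frame = base frame: x ahead of the robot, y to its left, z up, the work surface at z = 0. Lengths are in m, angles in rad, forces in N, time in s.
With the tool pointing down it reaches from about 0.3 to 0.775 m from the base axis. Payload 14.6 kg.
Tool frame: the origin (TCP) lies midway between the tips of the shut fingers; the grasp point (between the pads) lies arm.pinch_z behind it (arm.pinch_z is the distance from the TCP to the grasp point, in m); z points along the fingers, y is the line along which they close (so a half turn about z gives the same grasp; the last joint's range is limited). The gripper opens to 94 mm and grips with 3 to 60 N. Pads are 16 mm wide; open, the fingers measure 119 mm over their backs; the gripper's body (75 mm by 177 mm) begins 78 mm behind the grasp point.
Start: joints at [1.203, 0.3, 1.521, -0, 1.321, -0.067], TCP at [0.163, 0.525, 0.205] pointing down, gripper open.
Joint ranges: [-3.03, 3.03], [-0.79, 2.21], [0.23, 2.52], [-1.04, 4.18], [0, 3.07], [-2.55, 2.55]. Speed limits (rad/s): [2.22, 2.22, 2.57, 3.14, 3.14, 3.14].

## Interface

Orientations are given as a rotation vector (axis times angle).
In Python, from station import arm, get_image, hand_in gives the robot as it stands.
- The arm moves only by the shell command python3 -m handwheel 'ROWS' [FORCE]. ROWS is JSON, a list of rows, each a list of 3 entries, a list of its own where there are three numbers: the shift along the tool's x, y, z as a fraction of full scale, then the turn, a rotation vector about the tool's x, y, z as a fraction of full scale, then the opening, from 0 (shut) to 1 (fully open). A call has 1 to 20 rows; each row shifts and turns the commanded pose from where the row before left it, along the tool's axes as they then stand; what a row does not reach is not made up. Full scale, the value 1, is 20 cm for a shift and pi rad for a turn. A row lasts 1/12 s, in which the tool goes at most 41.7 mm and 7.16 degrees, less where a joint would pass 70% of its speed; a pose out of reach is approached as far as the arm can. A call with a number of a shift or a turn outside -1 to 1 is refused whole. A call with a gripper value outside its range is refused whole. The fingers move at their own pace and stop on an object; FORCE is the grip in N (left out, the last holds). Time passes only in rows, so rows that do not move let the fingers close. It gives the time, the measured TCP pose, the force, the opening and the grip force at its end, in the units of the state.
- arm.observe(): the state, without advancing time (a new reading comes with each control period).
- get_image(name): name is "scene" or "top"; returns a dict with "img" (384x512x3 uint8, red, green, blue), "intrinsics" (3x3 intrinsics, pixels), "distortion" ([k1, k2, p1, p2, k3] as OpenCV has them; the pictures are not rectified), "R" (3x3) and "t" (3): a world point X has camera coordinates R X + t. Camera axes: x right, y down, z forward; pixel columns grow to the right and rows downward; lengths in m; the calibration is good to about 2 mm. A picture is of the moment at which its call begins. There is no depth.
- hand_in(): hands the job in; it is judged then, once.
The state is a dict: "time": time; "q": joint angles; "joint_velocities": joint speeds; "tau": joint torques, N m; "ee_pos": TCP position; "tcp_rot": TCP orientation; "wrist_force": force on the tool from outside, world axes, zero at the start; "wrist_torque": the same for the moment, N m; "grip_width": opening from 0.0 (shut) to 1.0 (fully open); "finger_force": force on a finger pad.
Only numpy, scipy, OpenCV 4.12 (cv2) and the standard library are available. Lean on these libraries where they do the work, as an engineer would, in place of code of your own. Each camera call takes 0.05 s, during which the arm holds its last target. There are 200 camera calls.

## Task

Release the tablets into the bath: with shut fingertips, gently press down the push cap of the yellow drop head, then the green one, then the blue one, each until it comes up against its springy stop, so that it stays down. Only touch the caps from above - do not ram them, and do not lift, push aside or tip the heads - and leave the red head, the port lids and everything else on the bench as they are. Finish with the hand clear.

Things in the scene. Friction and masses are not known exactly. Their poses are not given: they have to be found in the camera images.
- yellow_top (a point): Centre of the upper face of the yellow push cap, a yellow disc 30 mm across and 8 mm thick on top of the yellow drop head; its z axis points up. It moves down with the cap.
- yellow_cap (a joint): How far the yellow cap is pressed, m: 0 = fully up, 0.016 = stop at the bottom. It moves straight down under about 3 N, has no return spring and stays where it is left. The disc on top rides on a soft spring of 1.6 N/mm that gives about 2 mm while the cap is being pushed and up to 8 mm (13 N) once it is against its stop, and springs back when let go. Starts within 2 mm of fully up; from 0.010 on, the tablet has been released.
- yellow_head: The yellow tablet-drop head: dark foot 62 mm across, aluminium barrel 44 mm across with a yellow band, yellow cap on top. Origin at the centre of its underside, z up; the barrel ends 42 mm above it, and the cap's top is 76 mm above it when fully up. Stands loose on the bath's cover plate; nothing holds it but its weight (about 0.45 kg).
- green_top (a point): Centre of the upper face of the green push cap, a green disc 30 mm across and 8 mm thick on top of the green drop head; its z axis points up. It moves down with the cap.
- green_cap (a joint): How far the green cap is pressed, m: 0 = fully up, 0.016 = stop at the bottom. It moves straight down under about 3 N, has no return spring and stays where it is left. The disc on top rides on a soft spring of 1.6 N/mm that gives about 2 mm while the cap is being pushed and up to 8 mm (13 N) once it is against its stop, and springs back when let go. Starts within 2 mm of fully up; from 0.010 on, the tablet has been released.
- green_head: The green tablet-drop head: dark foot 62 mm across, aluminium barrel 44 mm across with a green band, green cap on top. Origin at the centre of its underside, z up; the barrel ends 42 mm above it, and the cap's top is 76 mm above it when fully up. Stands loose on the bath's cover plate; nothing holds it but its weight (about 0.45 kg).
- blue_top (a point): Centre of the upper face of the blue push cap, a blue disc 30 mm across and 8 mm thick on top of the blue drop head; its z axis points up. It moves down with the cap.
- blue_cap (a joint): How far the blue cap is pressed, m: 0 = fully up, 0.016 = stop at the bottom. It moves straight down under about 3 N, has no return spring and stays where it is left. The disc on top rides on a soft spring of 1.6 N/mm that gives about 2 mm while the cap is being pushed and up to 8 mm (13 N) once it is against its stop, and springs back when let go. Starts within 2 mm of fully up; from 0.010 on, the tablet has been released.
- blue_head: The blue tablet-drop head: dark foot 62 mm across, aluminium barrel 44 mm across with a blue band, blue cap on top. Origin at the centre of its underside, z up; the barrel ends 42 mm above it, and the cap's top is 76 mm above it when fully up. Stands loose on the bath's cover plate; nothing holds it but its weight (about 0.45 kg).
- red_top (a point): Centre of the upper face of the red push cap, a red disc 30 mm across and 8 mm thick on top of the red drop head; its z axis points up. It moves down with the cap.
- red_cap (a joint): How far the red cap is pressed, m: 0 = fully up, 0.016 = stop at the bottom. It moves straight down under about 3 N, has no return spring and stays where it is left. The disc on top rides on a soft spring of 1.6 N/mm that gives about 2 mm while the cap is being pushed and up to 8 mm (13 N) once it is against its stop, and springs back when let go. Starts within 2 mm of fully up; from 0.010 on, the tablet has been released.
- red_head: The red tablet-drop head: dark foot 62 mm across, aluminium barrel 44 mm across with a red band, red cap on top. Origin at the centre of its underside, z up; the barrel ends 42 mm above it, and the cap's top is 76 mm above it when fully up. Stands loose on the bath's cover plate; nothing holds it but its weight (about 0.45 kg).
- bath: Bath fixed to the bench: grey base, clear tank, white cover plate 250 mm (its x) by 350 mm (its y) whose upper face is 150 mm above the origin (centre of the underside, on the bench). Six ports in two rows of three (at x = +-55 mm, y = -100, 0, 100 mm) hold the four heads and two lids in any arrangement, each up to 6 mm off its port's centre.
- lid0: Loose black port lid, 64 mm across, with a knob, 28 mm high in all, lying on the cover plate; origin at the centre of its underside. To be left alone.
- lid1: Loose black port lid, 64 mm across, with a knob, 28 mm high in all, lying on the cover plate; origin at the centre of its underside. To be left alone.
- beaker: Loose glass beaker, 72 mm across, 90 mm high, on the bench beside the bath; origin at the centre of its underside. To be left alone.
- bottle: Loose amber bottle, 60 mm across, 130 mm high, on the bench beside the bath; origin at the centre of its underside. To be left alone.
- jar: Loose white jar with blue cap, 60 mm across, 70 mm high, on the bench beside the bath; origin at the centre of its underside. To be left alone.
- spatula: Loose spatula 180 mm long lying on the bench beside the bath. To be left alone.
There are look-alikes about, which are no part of the job. What is shaped like the blue_head but orange is not meant.

How it is judged:
By the outcome, as a careful person would: the job done as asked, in the order asked, and still so for the second after the job is handed in, with the robot touching nothing.
It also fails if it takes over 48 s, if anything falls off the work surface, if the arm or the gripper's body presses on something with over 40 N, if the wrist force passes 120 N, or if a joint passes its speed limit or range.

## Working session

There is one attempt and no reset: what is moved stays moved. The work goes in short steps, Python scripts to look and compute and a shell command to move; the robot and the scene stay as the last step left them, time stands still between calls to the robot, and variables do not carry over. Pictures are saved under pics/ and viewed, at most 10 in all, crops included, and the job is handed in when it is done.

```bash
mkdir -p pics; ls; python3 - <<'E'
from station import arm,get_image
import cv2,numpy as np,pickle
for n in("scene","top"):
    d=get_image(n); pickle.dump(d,open(f"pics/{n}.pkl","wb"))
    cv2.imwrite(f"pics/{n}0.png",cv2.resize(d["img"][:,:,::-1],None,fx=1.5,fy=1.5,interpolation=cv2.INTER_CUBIC))
    print(n,-d["R"].T@d["t"],d["R"].round(3).tolist(),d["distortion"])
s=arm.observe();print(s["time"],s["ee_pos"],s["tcp_rot"],s["wrist_force"],s["grip_width"],arm.pinch_z)
E
```

```text
pics
scene [1.41322279 0.68161823 1.17949539] [[-0.606, 0.795, 0.018], [0.524, 0.416, -0.743], [-0.598, -0.441, -0.669]] [-0.01324852  0.          0.          0.          0.        ]
top [0.44184921 0.007473   1.36761862] [[0.016, -1.0, 0.004], [-0.998, -0.016, -0.061], [0.061, -0.003, -0.998]] [-0.02692767  0.          0.          0.          0.        ]
0.1 [0.16287083 0.52509575 0.20494532] [-4.70600447e-01 -3.10596297e+00  1.56886840e-03] [-0.21565154  0.23172656 -0.11326893] 0.9989914888445237 0.0188
```

View pics/top0.png

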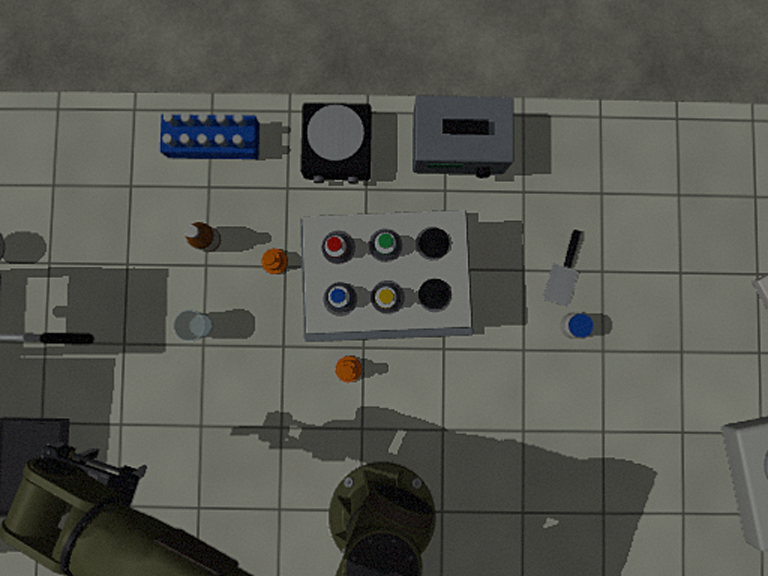

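View pics/scene0.png

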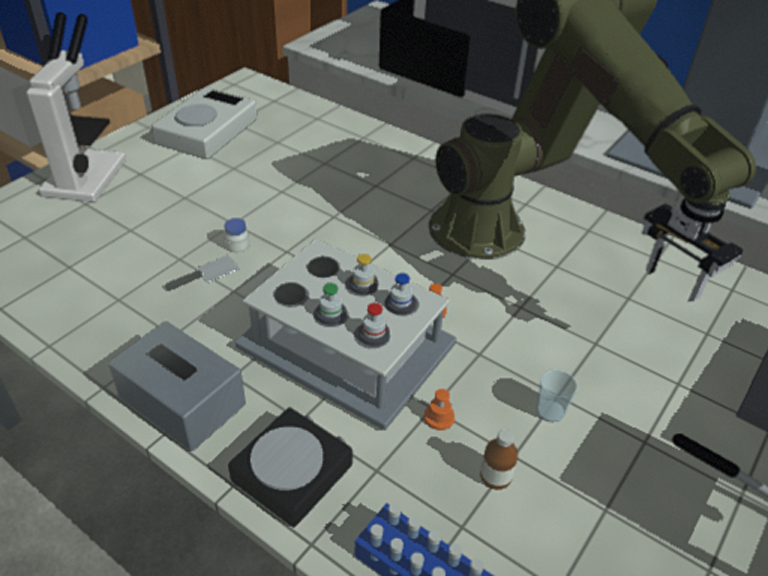

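The top view (1.5x) shows the red cap at (335,244), green (386,241), blue (339,296) and yellow (387,296), with the lids at (433,242) and (434,294). The orange look-alikes at (275,262) and (348,369) stand on the bench, not in ports, so they are not meant. Next I'll confirm this in an enlarged crop and measure by colour.

```bash
cat > h.py <<'E'
import cv2,numpy as np
def ray(d,uv):
    p=cv2.undistortPoints(np.array([[uv]],float),d["intrinsics"],np.array(d["distortion"]))[0,0]
    R=np.array(d["R"]);return -R.T@d["t"],R.T@np.r_[p,1]
def atz(d,uv,z):
    c,r=ray(d,uv);return c+r*(z-c[2])/r[2]
def proj(d,X):
    return cv2.projectPoints(np.array([X],float),cv2.Rodrigues(np.array(d["R"]))[0],np.array(d["t"],float),d["intrinsics"],np.array(d["distortion"]))[0][0,0]
def tri(obs):
    A=np.zeros((3,3));b=np.zeros(3)
    for c,r in obs:
        r=r/np.linalg.norm(r);P=np.eye(3)-np.outer(r,r);A+=P;b+=P@c
    return np.linalg.solve(A,b)
E
python3 - <<'E'
import cv2,pickle,numpy as np
t=pickle.load(open("pics/top.pkl","rb"))["img"][:,:,::-1];s=pickle.load(open("pics/scene.pkl","rb"))["img"][:,:,::-1]
a=cv2.resize(t[145:220,205:305],None,fx=6,fy=6,interpolation=cv2.INTER_CUBIC)
b=cv2.resize(s[165:235,225:295],None,fx=7,fy=7,interpolation=cv2.INTER_CUBIC)
cv2.imwrite("pics/ct.png",a);cv2.imwrite("pics/cs.png",b)
E
```

```text
(no output)
```

View pics/ct.png

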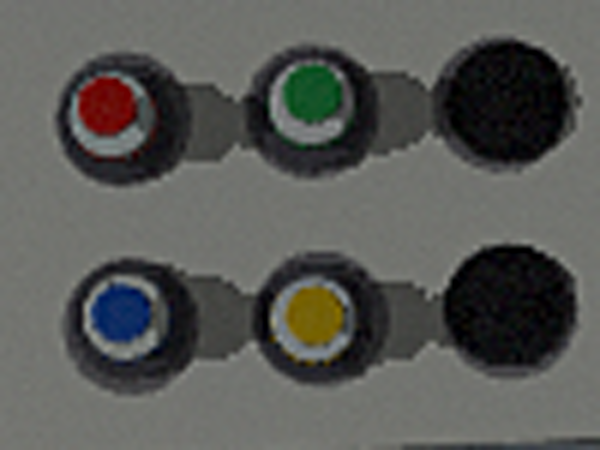

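View pics/cs.png

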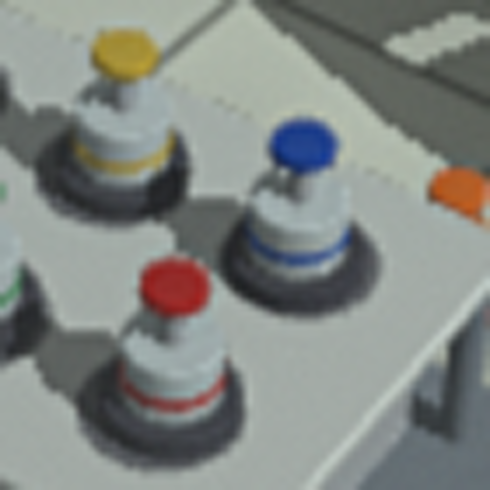

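The crop confirms the caps of the four heads at red (108,106), green (314,94), blue (122,313) and yellow (316,316). In the scene crop the yellow cap is at (125,52) and blue at (304,145). Next I'll measure them.

```bash
python3 - <<'E'
import pickle,cv2,numpy as np
from h import *
T=pickle.load(open("pics/top.pkl","rb"));S=pickle.load(open("pics/scene.pkl","rb"))
hue={"yellow":(22,32),"green":(50,85),"blue":(105,125),"red":(0,6)}
man={"yellow":(316,316),"green":(314,94),"blue":(122,313),"red":(108,106)}
def blob(img,h,box):
    x0,y0,x1,y1=box;H=cv2.cvtColor(img,cv2.COLOR_RGB2HSV)[y0:y1,x0:x1]
    m=((H[...,0]>=h[0])&(H[...,0]<=h[1])&(H[...,1]>120)).astype(np.uint8)
    n,l,st,c=cv2.connectedComponentsWithStats(m);i=1+np.argmax(st[1:,4]);return c[i]+[x0,y0],st[i,4]
feet={"yellow":(320,318),"green":(312,111),"blue":(131,325),"red":(124,118)}
for k,h in hue.items():
    uv,n=blob(T["img"],h,(205,145,305,220)); m=(np.array(man[k])+.5)/6-.5+[205,145]
    us,ns=blob(S["img"],h,(160,165,300,235))
    P=atz(T,uv,.225)
    f=atz(T,(np.array(feet[k])+.5)/6-.5+[205,145],.152)
    Q=atz(S,us,.221)
    print(k,uv.round(2),n,m.round(2),"P",P.round(4),"foot",f.round(4),"sc",us.round(1),ns,Q.round(4),"tri",tri([ray(T,uv),ray(S,us)]).round(4))
E
```

```text
yellow [257. 197.] 69 [257.25 197.25] P [ 0.4979 -0.001   0.225 ] foot [ 0.4996 -0.0045  0.152 ] sc [242.3 172.5] 48 [0.4979 0.0012 0.221 ] tri [ 4.975e-01 -2.000e-04  2.201e-01]
green [256.56 160.03] 73 [256.92 160.25] P [0.6084 0.002  0.225 ] foot [0.6093 0.0015 0.152 ] sc [219.8 192.3] 45 [0.6105 0.0043 0.221 ] tri [0.609  0.0024 0.2189]
blue [224.71 196.86] 70 [224.92 196.75] P [0.4967 0.0949 0.225 ] foot [0.4944 0.095  0.152 ] sc [267.9 185.7] 51 [0.499 0.098 0.221] tri [0.4968 0.0959 0.2183]
red [222.19 161.87] 63 [222.58 162.25] P [0.6012 0.1046 0.225 ] foot [0.6039 0.1009 0.152 ] sc [249.5 205.6] 63 [0.6014 0.1061 0.221 ] tri [0.6015 0.1055 0.2207]
```

```bash
cat > go.py <<'E'
import sys,numpy as np
from scipy.spatial.transform import Rotation as Ro
from station import arm
s=arm.observe();R=Ro.from_rotvec(s["tcp_rot"]).as_matrix();p=np.array(s["ee_pos"])
for i in range(1,len(sys.argv)):
    g=np.array(eval(sys.argv[i]));print("units",(R.T@(g-p)/.2).round(4));p=g
print(p,s["time"],R.round(3).tolist(),np.round(s["wrist_force"],2),s["grip_width"])
E
python3 go.py .163,.525,.29 .498,0,.29
```

```text
units [-0.0007 -0.0007 -0.4253]
units [-2.3774e+00 -2.0110e+00  2.0000e-03]
[0.498 0.    0.29 ] 0.1 [[-0.955, 0.296, -0.0], [0.296, 0.955, -0.001], [0.0, -0.001, -1.0]] [-0.22  0.23 -0.11] 0.9989914888445237
```

```bash
python3 -m handwheel '[[[0,0,-0.14],[0,0,0],0],[[0,0,-0.14],[0,0,0],0],[[0,0,-0.14],[0,0,0],0],[[-0.14,-0.118,0],[0,0,0],0],[[-0.14,-0.118,0],[0,0,0],0],[[-0.14,-0.118,0],[0,0,0],0],[[-0.14,-0.118,0],[0,0,0],0],[[-0.14,-0.118,0],[0,0,0],0],[[-0.14,-0.118,0],[0,0,0],0],[[-0.14,-0.118,0],[0,0,0],0],[[-0.14,-0.118,0],[0,0,0],0],[[-0.14,-0.118,0],[0,0,0],0],[[-0.14,-0.118,0],[0,0,0],0],[[-0.14,-0.118,0],[0,0,0],0],[[-0.14,-0.118,0],[0,0,0],0],[[-0.14,-0.118,0],[0,0,0],0],[[-0.14,-0.118,0],[0,0,0],0],[[-0.14,-0.118,0],[0,0,0],0],[[-0.14,-0.118,0],[0,0,0],0],[[-0.14,-0.118,0],[0,0,0],0]]'
python3 -m handwheel '[[[0,0,0],[0,0,0],0],[[0,0,0],[0,0,0],0],[[0,0,0],[0,0,0],0]]'; python3 go.py .498,0,.235 .498,0,.205
```

```text
time: 1.77
ee_pos: [0.4993, -0.0007, 0.2893]
tcp_rot: [-0.471, -3.106, -0.0]
wrist_force: [0.2, 0.9, -0.0]
grip_width: 0.007
finger_force: 0.0
time: 2.02
ee_pos: [0.4984, 0.0014, 0.2892]
tcp_rot: [-0.471, -3.105, -0.0]
wrist_force: [-0.2, -0.6, 0.1]
grip_width: 0.005
finger_force: 0.0
units [-0.0005 -0.0075  0.2709]
units [-1.0e-04 -0.0e+00  1.5e-01]
[0.498 0.    0.205] 2.0167 [[-0.955, 0.296, -0.001], [0.296, 0.955, 0.0], [0.001, 0.0, -1.0]] [-0.22 -0.56  0.12] 0.004841780786806998
```

```bash
python3 -m handwheel '[[[0,-0.006,0.09],[0,0,0],0],[[0,0,0.08],[0,0,0],0],[[0,0,0.05],[0,0,0],0],[[0,0,0.03],[0,0,0],0],[[0,0,0.01],[0,0,0],0],[[0,0,0],[0,0,0],0],[[0,0,0],[0,0,0],0]]'
python3 - <<'E'
from station import get_image
import cv2
s=get_image("scene")["img"][:,:,::-1];t=get_image("top")["img"][:,:,::-1]
b=cv2.resize(s[140:230,195:285],None,fx=6,fy=6,interpolation=cv2.INTER_CUBIC);cv2.imwrite("pics/s1.png",b)
E
```

```text
time: 2.6
ee_pos: [0.4985, 0.0002, 0.2382]
tcp_rot: [0.47, 3.105, 0.0]
wrist_force: [-0.3, -0.1, 0.6]
grip_width: 0.007
finger_force: 0.0
```

View pics/s1.png

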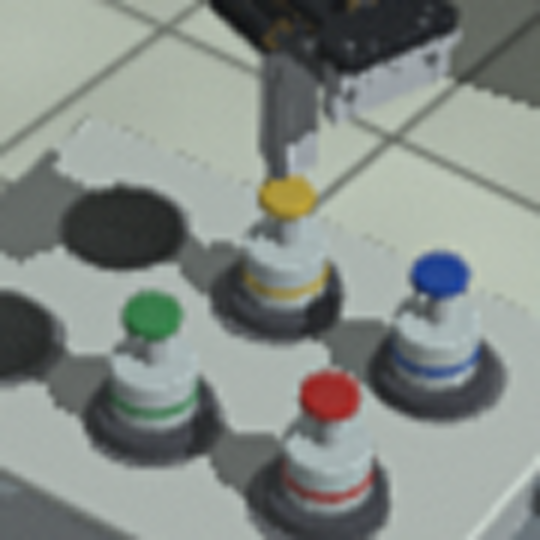

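The shut tips end at (288,172), just above the middle of the yellow cap at (288,197). I'll press slowly.

```bash
python3 -m handwheel '[[[0,0,0.01],[0,0,0],0],[[0,0,0.01],[0,0,0],0],[[0,0,0.01],[0,0,0],0],[[0,0,0.01],[0,0,0],0],[[0,0,0.01],[0,0,0],0],[[0,0,0.01],[0,0,0],0],[[0,0,0.01],[0,0,0],0],[[0,0,0.01],[0,0,0],0],[[0,0,0.01],[0,0,0],0],[[0,0,0],[0,0,0],0]]'
python3 -m handwheel '[[[0,0,0.01],[0,0,0],0],[[0,0,0.01],[0,0,0],0],[[0,0,0.01],[0,0,0],0],[[0,0,0],[0,0,0],0]]'
```

```text
time: 3.53
ee_pos: [0.4983, -0.0, 0.2191]
tcp_rot: [-0.471, -3.106, -0.0]
wrist_force: [-0.4, -0.1, 1.6]
grip_width: 0.003
finger_force: 0.9
time: 3.87
ee_pos: [0.4984, -0.0001, 0.2131]
tcp_rot: [-0.471, -3.106, 0.0]
wrist_force: [0.3, -0.7, 1.8]
grip_width: 0.004
finger_force: 0.9
```

```bash
for i in 1 2 3; do :; done; python3 -m handwheel '[[[0,0,0.01],[0,0,0],0],[[0,0,0.01],[0,0,0],0],[[0,0,0],[0,0,0],0],[[0,0,0],[0,0,0],0]]' | grep -E 'pos|wrist'
python3 -m handwheel '[[[0,0,0.005],[0,0,0],0],[[0,0,0.005],[0,0,0],0],[[0,0,0],[0,0,0],0],[[0,0,0],[0,0,0],0]]'| grep -E 'pos|wrist'
```

```text
ee_pos: [0.4984, -0.0001, 0.2093]
wrist_force: [-0.1, -0.1, 1.8]
ee_pos: [0.4984, -0.0001, 0.2076]
wrist_force: [-0.8, -0.1, 4.9]
```

```bash
python3 -m handwheel '[[[0,0,0.005],[0,0,0],0],[[0,0,0.005],[0,0,0],0],[[0,0,0],[0,0,0],0],[[0,0,0],[0,0,0],0]]' | grep -E 'pos|wrist'
```

```text
ee_pos: [0.4984, -0.0001, 0.2057]
wrist_force: [-1.3, -0.3, 7.1]
```

Force climbs at about 1.4 N/mm up to 7 N, well above the 3 N moving friction, so the cap is on its stop. I'll retract and go to green.

```bash
python3 go.py .498,0,.24 .609,.003,.24
```

```text
units [ 0.0021 -0.0002 -0.1713]
units [-5.256e-01  1.788e-01  2.000e-04]
[0.609 0.003 0.24 ] 4.8667 [[-0.955, 0.296, 0.0], [0.296, 0.955, -0.0], [-0.0, 0.0, -1.0]] [-1.26 -0.31  7.09] 0.005271680074581927
```

```bash
python3 -m handwheel '[[[0,0,-0.01],[0,0,0],0],[[0,0,-0.01],[0,0,0],0],[[0,0,-0.03],[0,0,0],0],[[0,0,-0.1],[0,0,0],0],[[0,0,-0.1],[0,0,0],0],[[-0.105,0.036,0],[0,0,0],0],[[-0.105,0.036,0],[0,0,0],0],[[-0.105,0.036,0],[0,0,0],0],[[-0.105,0.036,0],[0,0,0],0],[[-0.105,0.036,0],[0,0,0],0],[[0,0,0.04],[0,0,0],0],[[0,0,0.04],[0,0,0],0],[[0,0,0],[0,0,0],0],[[0,0,0],[0,0,0],0]]'
python3 - <<'E'
from station import get_image
import cv2
s=get_image("scene")["img"][:,:,::-1]
b=cv2.resize(s[140:230,195:285],None,fx=6,fy=6,interpolation=cv2.INTER_CUBIC);cv2.imwrite("pics/s2.png",b)
E
python3 go.py .609,.003,.238
```

```text
time: 6.03
ee_pos: [0.6085, 0.0032, 0.2391]
tcp_rot: [-0.471, -3.105, 0.0]
wrist_force: [0.8, -0.0, 0.2]
grip_width: 0.005
finger_force: 0.0
units [-0.0017 -0.0006  0.0088]
[0.609 0.003 0.238] 6.0833 [[-0.955, 0.296, -0.0], [0.296, 0.955, 0.0], [0.0, -0.0, -1.0]] [-0.53 -0.06  0.07] 0.004653765432245621
```

View pics/s2.png

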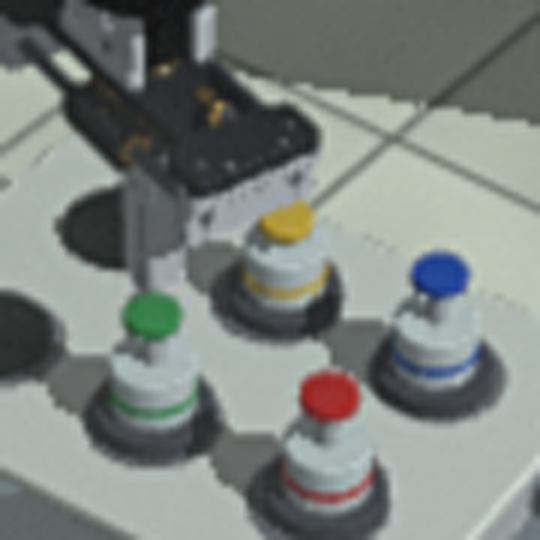

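The yellow cap is down (row 222, was 197) and its head has not moved. The tips at (158,285) are over the green cap at (153,313).

```bash
python3 -m handwheel '[[[0,0,0.01],[0,0,0],0],[[0,0,0.01],[0,0,0],0],[[0,0,0.01],[0,0,0],0],[[0,0,0.01],[0,0,0],0],[[0,0,0.01],[0,0,0],0],[[0,0,0.01],[0,0,0],0],[[0,0,0.01],[0,0,0],0],[[0,0,0.01],[0,0,0],0],[[0,0,0.01],[0,0,0],0],[[0,0,0.01],[0,0,0],0],[[0,0,0],[0,0,0],0]]'| grep -E 'pos|wrist'
python3 -m handwheel '[[[0,0,0.01],[0,0,0],0],[[0,0,0.01],[0,0,0],0],[[0,0,0.01],[0,0,0],0],[[0,0,0.005],[0,0,0],0],[[0,0,0],[0,0,0],0],[[0,0,0],[0,0,0],0]]'| grep -E 'pos|wrist'
```

```text
ee_pos: [0.6093, 0.0032, 0.2192]
wrist_force: [-0.8, -1.0, 2.2]
ee_pos: [0.6093, 0.0032, 0.2124]
wrist_force: [-0.1, 0.1, 1.4]
```

```bash
python3 -m handwheel '[[[0,0,0.01],[0,0,0],0],[[0,0,0.005],[0,0,0],0],[[0,0,0],[0,0,0],0],[[0,0,0],[0,0,0],0]]'| grep -E 'pos|wrist'
```

```text
ee_pos: [0.6093, 0.0032, 0.2094]
wrist_force: [0.1, -0.7, 1.4]
```

```bash
python3 -m handwheel '[[[0,0,0.005],[0,0,0],0],[[0,0,0.005],[0,0,0],0],[[0,0,0.005],[0,0,0],0],[[0,0,0],[0,0,0],0],[[0,0,0],[0,0,0],0]]'| grep -E 'pos|wrist'
```

```text
ee_pos: [0.6094, 0.0032, 0.2068]
wrist_force: [-1.2, 0.1, 6.0]
```

```bash
python3 -m handwheel '[[[0,0,0.005],[0,0,0],0],[[0,0,0],[0,0,0],0],[[0,0,0],[0,0,0],0]]'| grep -E 'pos|wrist'; python3 go.py .609,.003,.256 .497,.0955,.256 .497,.0955,.238
```

```text
ee_pos: [0.6094, 0.0032, 0.2059]
wrist_force: [-1.7, -0.1, 6.4]
units [ 0.0013 -0.0015 -0.2505]
units [ 6.719e-01  2.758e-01 -4.000e-04]
units [ 0.0001 -0.      0.09  ]
[0.497  0.0955 0.238 ] 8.5 [[-0.955, 0.296, 0.001], [0.296, 0.955, -0.0], [-0.001, 0.0, -1.0]] [-1.75 -0.06  6.36] 0.005035312724612015
```

```bash
python3 -m handwheel '[[[0,0,-0.01],[0,0,0],0],[[0,0,-0.01],[0,0,0],0],[[0,0,-0.03],[0,0,0],0],[[0,0,-0.1],[0,0,0],0],[[0,0,-0.1],[0,0,0],0],[[0.112,0.046,0],[0,0,0],0],[[0.112,0.046,0],[0,0,0],0],[[0.112,0.046,0],[0,0,0],0],[[0.112,0.046,0],[0,0,0],0],[[0.112,0.046,0],[0,0,0],0],[[0.112,0.046,0],[0,0,0],0],[[0,0,0.04],[0,0,0],0],[[0,0,0.04],[0,0,0],0],[[0,0,0],[0,0,0],0],[[0,0,0],[0,0,0],0]]'
python3 - <<'E'
from station import get_image
import cv2
s=get_image("scene")["img"][:,:,::-1]
b=cv2.resize(s[140:230,205:295],None,fx=6,fy=6,interpolation=cv2.INTER_CUBIC);cv2.imwrite("pics/s3.png",b)
E
python3 go.py .497,.0955,.238
```

```text
time: 9.75
ee_pos: [0.4976, 0.0952, 0.2388]
tcp_rot: [-0.472, -3.105, 0.001]
wrist_force: [-0.2, 0.5, 0.2]
grip_width: 0.005
finger_force: 0.0
units [0.0038 0.0002 0.0058]
[0.497  0.0955 0.238 ] 9.8 [[-0.955, 0.297, -0.001], [0.297, 0.955, -0.0], [0.001, -0.0, -1.0]] [-0.36  0.44  0.53] 0.003928198521794352
```

View pics/s3.png

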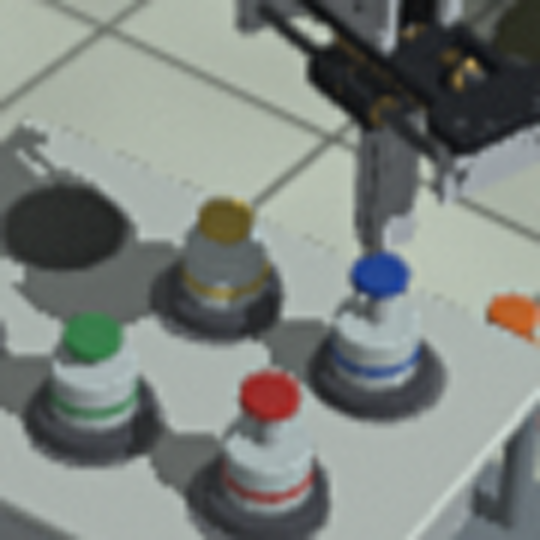

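Green (93,335) and yellow (226,220) are both down. The tips at (383,245) are over the blue cap at (380,273).

```bash
python3 -m handwheel '[[[0,0,0.01],[0,0,0],0],[[0,0,0.01],[0,0,0],0],[[0,0,0.01],[0,0,0],0],[[0,0,0.01],[0,0,0],0],[[0,0,0.01],[0,0,0],0],[[0,0,0.01],[0,0,0],0],[[0,0,0.01],[0,0,0],0],[[0,0,0.01],[0,0,0],0],[[0,0,0.01],[0,0,0],0],[[0,0,0.01],[0,0,0],0],[[0,0,0],[0,0,0],0]]'| grep -E 'pos|wrist'
python3 -m handwheel '[[[0,0,0.01],[0,0,0],0],[[0,0,0.01],[0,0,0],0],[[0,0,0.01],[0,0,0],0],[[0,0,0.01],[0,0,0],0],[[0,0,0.01],[0,0,0],0],[[0,0,0],[0,0,0],0],[[0,0,0],[0,0,0],0]]'| grep -E 'pos|wrist'
```

```text
ee_pos: [0.4973, 0.0958, 0.2192]
wrist_force: [-1.1, -0.5, 1.4]
ee_pos: [0.4973, 0.0958, 0.2093]
wrist_force: [1.2, -0.0, 1.4]
```

```bash
python3 -m handwheel '[[[0,0,0.005],[0,0,0],0],[[0,0,0.005],[0,0,0],0],[[0,0,0],[0,0,0],0],[[0,0,0],[0,0,0],0]]'| grep -E 'pos|wrist'
```

```text
ee_pos: [0.4973, 0.0958, 0.2076]
wrist_force: [-0.9, 0.6, 4.5]
```

```bash
python3 -m handwheel '[[[0,0,0.005],[0,0,0],0],[[0,0,0.005],[0,0,0],0],[[0,0,0],[0,0,0],0],[[0,0,0],[0,0,0],0]]'| grep -E 'pos|wrist'
python3 -m handwheel '[[[0,0,-0.01],[0,0,0],0],[[0,0,-0.01],[0,0,0],0],[[0,0,-0.03],[0,0,0],0],[[0,0,-0.1],[0,0,0],0],[[0,0,-0.14],[0,0,0],0],[[0,0,-0.14],[0,0,0],0],[[0.17,0,0],[0,0,0],0],[[0.17,0.1,0],[0,0,0],0],[[0.14,0.14,0],[0,0,0],0],[[0.14,0.14,0],[0,0,0],0],[[0.14,0.14,0],[0,0,0],0],[[0.14,0.14,0],[0,0,0],0],[[0.14,0.14,0],[0,0,0],0],[[0,0,0],[0,0,0],0],[[0,0,0],[0,0,0],0],[[0,0,0],[0,0,0],0]]'
python3 - <<'E'
from station import get_image
import cv2
s=get_image("scene")["img"][:,:,::-1]
b=cv2.resize(s[150:290,150:330],None,fx=4,fy=4,interpolation=cv2.INTER_CUBIC);cv2.imwrite("pics/s4.png",b)
E
```

```text
ee_pos: [0.4974, 0.0958, 0.2058]
wrist_force: [-1.3, 0.1, 6.5]
time: 13.3
ee_pos: [0.3461, 0.3099, 0.2914]
tcp_rot: [-0.47, -3.106, 0.001]
wrist_force: [-0.1, -0.3, 0.7]
grip_width: 0.006
finger_force: 0.0
```

View pics/s4.png

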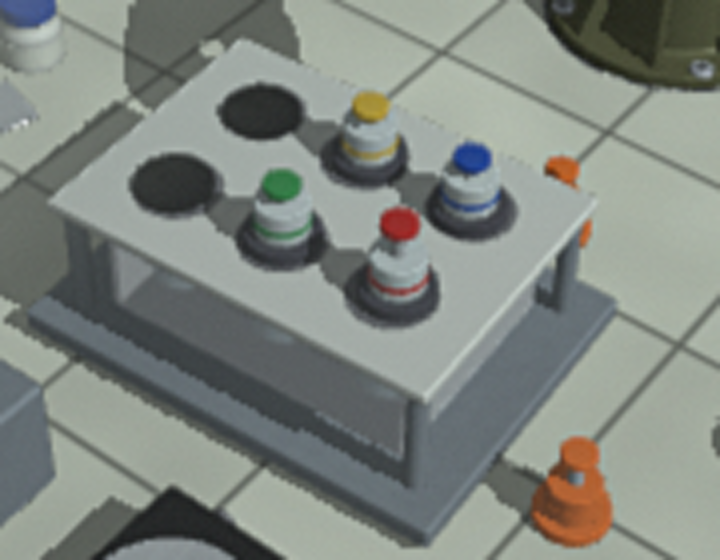

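The yellow (370,106), green (282,184) and blue (471,157) caps are down. Red (399,224) is still up, the heads are upright, and the hand is clear.

```bash
python3 -c "from station import hand_in; print(hand_in())"
```

```text
the job is handed in; nothing more can be done
None
```

The yellow, green and blue caps were pressed to their stops in that order and stayed down, peaking at about 6–7 N. In the last picture the red head and the lids looked undisturbed and the hand was clear; the job is handed in, after about 13 s of robot time.

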